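Square a carton into the sizing bay

TASK

Swing the door of the clear-sided sizing bay wide open, then put the long black carton into the bay through the doorway, lying flat on the bay's plate with its long side along the side stop and one end against the back stop (its other end sticks out of the doorway). Press it firmly and squarely against both steel stops at once, and finish while still holding it pressed there with the door left open; leave the other stock on the counter where it stands.

Things in the scene. Friction and masses are not known exactly. Their poses are not given: they have to be found in the camera images.
- bay: Fixed open-topped tray, place and yaw vary; plate 146 x 176 mm, 6 thick. Origin: centre of underside, on the counter. x points in from the doorway (away from robot), y left. Clear screens 90 high on left, right, back edges (outer faces y=+88, -88, x=+73). Doorway: whole -x side. Free floor: y -40 (side stop) to +84, x -73 (doorway) to +35 (back stop).
- back_stop: Fixed dark steel bar across the back of the bay, top 34 mm above the counter (28 above the plate). Its flat face, 124 mm long, lies at bay x = +35 mm and looks to bay -x. Origin: on that face, lower edge, midway along. Axes parallel to the bay's.
- side_stop: Fixed dark steel bar along the right of the bay, 44 mm wide, top 34 mm above the counter (28 above the plate). Its flat face, 139 mm long, lies at bay y = -40 mm and looks to bay +y. Origin: on that face, lower edge, midway along. Axes parallel to the bay's. A finger fits above it, between its face and the right screen.
- corner (a point): The inner corner where the two stop faces meet the plate's top (6 mm above the counter), at bay (+35, -40) mm; axes parallel to the bay's. A seated carton has its centre at 75 mm to -x and 28 mm to +y of this point in these axes.
- door (a joint): Door angle, rad: 0 closed, grows as its free (bay -y) edge swings out to bay -x, clockwise seen from above; 1.57 square to the doorway, limit 1.9. Starts at 0 to 0.25. Grey panel 164 mm wide, 6 thick, 8 to 90 mm above the counter. Turns easily, stays where left.
- door_hinge (a point): Point on the door's vertical hinge line, 50 mm above the counter, at bay (-79, +83) mm; its axes turn with the door: y points from the free edge to the hinge along the panel, -x is the door's outer face normal.
- door_handle (a point): Centre of the top end of the door's handle: upright round steel bar, 12 mm diameter, 30 to 105 mm above the counter, axis 38 mm in front of the panel's mid-plane (29 mm free gap), 120 mm along the panel from the hinge line. 8 mm posts join it to the panel at heights 40 and 60, so its top 40 mm can be pinched from above. Axes as door_hinge.
- carton: The long black carton to be seated: loose box 150 (x) x 56 (y) x 80 (z) mm with paper labels, about 0.3 kg (0.2 to 0.42), standing on the counter right of the bay. Origin: centre of its underside; x along its length, z up. Either end may go in first. It drags on the plate and stops with a friction coefficient of about 0.5 to 0.7.
- short_carton: Bystander: black carton 66 x 66 x 76 mm, loose. Origin: centre of its underside.
- canister: Bystander: white round canister, 68 mm diameter, 80 mm high, loose, upright. Origin: centre of its underside.
- flat_carton: Bystander: brown flat carton 90 x 60 x 26 mm, loose. Origin: centre of its underside.

How it is judged:
On the way, in this order (a step that is already met when the one before it is completed fails the run):
1. the door is swung wide open (past 1.2 rad) (value of joint door above 1.2 rad), for 0.2 s.
2. the carton, held by the robot, presses on both stops at once, square to them (contact force between carton and back_stop above 2 N and contact force between carton and side_stop above 2 N and contact force between carton and the fingers above 2 N and angle between the x axis of carton and the x axis of bay, either way round below 0.05 rad), for 0.5 s.
At the end, for the whole second after the job is handed in: For the last second fingers hold the carton still, over 2 N on each stop, square and upright within 0.05 rad, underside within 6 mm of the plate, centre within 5 mm of the seated place; door open past 1.2 rad; other stock within 30 mm of its start (all of step 2 and angle between carton's own z axis and vertical below 0.05 rad and x of carton in the frame of corner between -0.08 and -0.07 m and y of carton in the frame of corner between 0.023 and 0.033 m and z of carton in the frame of corner between -0.004 and 0.006 m and linear speed of carton below 0.02 m/s and value of joint door above 1.2 rad and distance of each of short_carton, canister, flat_carton from where it was at the start of the episode below 0.03 m); the arm keeps its last pose, push and grip.
It fails at once if other stock is pushed away or knocked over (distance of any of short_carton, canister, flat_carton from where it was at the start of the episode above 0.03 m or angle between any of short_carton, canister's own z axis and vertical above 0.5 rad).
It also fails if it takes over 72 s, if anything falls off the work surface, if the arm or the gripper's body presses on something with over 40 N, if the wrist force passes 120 N, or if a joint passes its speed limit or range.

ROBOT

A 6-joint arm with a two-finger parallel gripper is mounted at the origin on the work surface. World frame = base frame: x ahead of the robot, y to its left, z up, the work surface at z = 0. Lengths are in m, angles in rad, forces in N, time in s.
With the tool pointing down it reaches from about 0.375 to 0.925 m from the base axis. Payload 5.7 kg.
Tool frame: the origin (TCP) lies midway between the tips of the shut fingers; the grasp point (between the pads) lies 19 mm behind it; z points along the fingers, y is the line along which they close (so a half turn about z gives the same grasp; the last joint's range is limited). The gripper opens to 88 mm and grips with 3 to 60 N. Pads are 20 mm wide; open, the fingers measure 115 mm over their backs; the gripper's body (75 mm by 178 mm) begins 61 mm behind the grasp point.
Start: joints at [-1.323, 0.359, 1.51, -0, 1.272, -0.115], TCP at [0.213, -0.561, 0.223] pointing down, gripper open.
Joint ranges: [-2.97, 2.97], [-1.01, 2.36], [0.21, 2.38], [-0.96, 4.11], [0.2, 2.71], [-2.98, 2.98]. Speed limits (rad/s): [2.39, 2.39, 3.14, 3.14, 3.14, 3.14].

INTERFACE

Orientations are given as a unit quaternion [x, y, z, w].
In Python, from bench import move_ptp, servo_line, goto_joints, move_gripper, sleep, inverse_kinematics, capture, PlanningError, close_job, spot_in, silhouettes, current_clock, current_joint_pos, current_qvel, current_joint_torque, current_position, current_orientation, current_force, current_torque, current_finger_gap, current_grip_force gives the robot as it stands. Calls block until the motion is done:
- move_ptp(position, orientation): joint-space move of the TCP to a pose.
- servo_line(position, orientation=None, rate=0.15, contact_N=None): straight line of the TCP; orientation=None keeps the orientation; rate is the mean speed in m/s. With contact_N (N) it stops when the force on the tool has changed by that much, and returns True; else False.
- goto_joints(angles): joint-space move.
- move_gripper(opening): finger opening in m; the grip force is fixed at half the most; returns when the fingers have stopped.
- sleep(seconds).
- inverse_kinematics(position, orientation): joint angles nearest the present ones, or None.
- capture(name): name is "scene" or "top" or "wrist"; returns a dict with "image" (384x512x3 uint8, blue, green, red), "range_z" (384x512 float32, m along the optical axis (not along the pixel's ray), 0 where there is no reading), "intrinsics" (3x3 intrinsics, pixels), "k1" (the pictures are not rectified: a ray, as slopes to the right and down, at radius r is drawn at 1 + k1 r^2 times it, then the intrinsics apply), "R" (3x3) and "t" (3): a world point X has camera coordinates R X + t. Camera axes: x right, y down, z forward; pixel columns grow to the right and rows downward; lengths in m; the calibration is good to about 2 mm. A picture is of the moment at which its call begins.
A pose or a line that the arm cannot do raises PlanningError and nothing moves.
- close_job(): hands the job in; it is judged then, once.
Trained networks look in the newest picture that a camera, given by its name, has taken for a name from the list of things; names that differ only in an ending like _2 or _b are one class to them, and where a whole thing is asked for, a point or a joint stands for the part that bears it (a point fixed in the world has none). Each returns a list of dicts, best first, with "conf" (0 to 1); they miss things now and then, are a little off and sometimes report something else, mostly with a low value. They report only what shows in the picture. A call takes as long as a camera call.
- spot_in(camera, query): "xy" ([column, row] in pixels, amid what is visible of it).
- silhouettes(camera, query): "region" (384x512 bool, what is visible of it) and "xy" ([column, row] in pixels, amid what is visible of it).
Readings, each from a call of its own:
- current_clock(): time.
- current_joint_pos(): joint angles.
- current_qvel(): joint speeds.
- current_joint_torque(): joint torques, N m.
- current_position(): TCP position.
- current_orientation(): TCP orientation.
- current_force(): force on the tool from outside, world axes, zero at the start.
- current_torque(): the same for the moment, N m.
- current_finger_gap(): finger opening in m.
- current_grip_force(): force on a finger pad.
Only numpy, scipy, OpenCV 4.12 (cv2) and the standard library are available. Lean on these libraries where they do the work, as an engineer would, in place of code of your own. Each camera call takes 0.05 s, during which the arm holds its last target. There are 200 camera calls.

## Working session

There is one attempt and no reset: what is moved stays moved. The work goes in short steps, each a Python script; the robot and the scene stay as the last script left them, time stands still between calls to the robot, and variables do not carry over. Pictures are saved under pics/ and viewed, at most 10 in all, crops included, and the job is handed in when it is done.

```bash
ls; mkdir -p pics
cat > h.py <<'E'
import numpy as np, cv2
from bench import *
def pts(c, mask=None):
    K=c["intrinsics"];z=c["range_z"]
    m=(z>0) if mask is None else (z>0)&mask
    v,u=np.nonzero(m)
    return unproj(c,u,v,z[v,u])
def unproj(c,u,v,z):
    K=np.array(c["intrinsics"]);R=np.array(c["R"]);t=np.array(c["t"])
    d=np.array([c["k1"],0,0,0,0],float)
    n=cv2.undistortPoints(np.stack([u,v],-1).astype(float).reshape(-1,1,2),K,d).reshape(-1,2)
    P=np.c_[n,np.ones(len(n))]*np.asarray(z).reshape(-1,1)
    return (P-t)@R
def proj(c,X):
    X=np.asarray(X,float).reshape(-1,3)
    r,_=cv2.Rodrigues(np.array(c["R"],float))
    return cv2.projectPoints(X,r,np.array(c["t"],float),np.array(c["intrinsics"],float),np.array([c["k1"],0,0,0,0],float))[0].reshape(-1,2)
E
python3 - <<'E'
from h import *
a=[]
for n in["scene","top"]:
    c=capture(n);a.append(c["image"])
    print(n,"cam",-np.array(c["R"]).T@c["t"])
    for q in["bay","back_stop","side_stop","door","door_handle","carton","short_carton","canister","flat_carton"]:
        for s in silhouettes(n,q)[:2]:
            P=pts(c,s["region"])
            if len(P)<5: print(q,s["conf"],s["xy"],len(P));continue
            top=P[P[:,2]>np.percentile(P[:,2],95)-.006]
            r=cv2.minAreaRect((top[:,:2]*1000).astype(np.float32))
            print(q,round(s["conf"],2),np.round(s["xy"]),len(P),np.round(np.percentile(P,[2,50,98],axis=0),3).tolist(),"toprect",np.round(r[0]),np.round(r[1]),round(r[2],1))
cv2.imwrite("pics/a.png",a[0]);cv2.imwrite("pics/b.png",a[1])
print(current_clock())
E
```

```text
pics
scene cam [ 1.26318629 -0.45371732  0.76121821]
bay 0.84 [352. 206.] 5306 [[0.566, 0.047, 0.002], [0.654, 0.151, 0.042], [0.779, 0.26, 0.091]] toprect [650. 140.] [205. 182.] 39.0
back_stop 0.83 [381. 207.] 356 [[0.658, 0.175, 0.032], [0.695, 0.213, 0.035], [0.73, 0.257, 0.038]] toprect [693. 216.] [ 33. 105.] 39.2
door 0.56 [322. 199.] 710 [[0.567, 0.036, 0.014], [0.607, 0.076, 0.062], [0.654, 0.168, 0.098]] toprect [593.  91.] [ 47. 159.] 32.7
door 0.26 [115. 232.] 1465 [[0.441, -0.422, 0.001], [0.499, -0.388, 0.063], [0.509, -0.352, 0.078]] toprect [ 473. -387.] [69. 67.] 7.4
door_handle 0.45 [317. 199.] 637 [[0.572, 0.036, 0.017], [0.611, 0.071, 0.062], [0.654, 0.162, 0.1]] toprect [596.  89.] [ 45. 153.] 32.7
carton 0.95 [208. 194.] 1466 [[0.403, -0.195, 0.006], [0.509, -0.155, 0.079], [0.543, -0.095, 0.083]] toprect [ 465. -140.] [ 56. 156.] 63.4
short_carton 0.66 [116. 233.] 1376 [[0.443, -0.421, 0.007], [0.5, -0.389, 0.066], [0.509, -0.354, 0.079]] toprect [ 473. -387.] [68. 67.] 9.5
short_carton 0.65 [232. 243.] 1129 [[0.607, -0.195, 0.005], [0.649, -0.17, 0.066], [0.66
[... 1211 characters left out ...]
_handle 0.91 [205. 191.] 527 [[0.563, 0.036, -0.001], [0.607, 0.091, 0.064], [0.648, 0.163, 0.103]] toprect [591.  90.] [ 47. 158.] 33.8
short_carton 0.69 [377. 234.] 728 [[0.436, -0.42, 0.01], [0.469, -0.379, 0.075], [0.503, -0.352, 0.079]] toprect [ 470. -388.] [67. 66.] 8.4
canister 0.74 [294. 181.] 563 [[0.596, -0.192, -0.001], [0.623, -0.16, 0.078], [0.658, -0.129, 0.084]] toprect [ 631. -162.] [58. 58.] 13.4
flat_carton 0.74 [201. 155.] 744 [[0.654, 0.053, 0.011], [0.707, 0.107, 0.033], [0.768, 0.157, 0.043]] toprect [705. 103.] [155.  47.] 39.6
flat_carton 0.73 [347. 185.] 647 [[0.574, -0.35, -0.0], [0.617, -0.315, 0.025], [0.658, -0.286, 0.03]] toprect [ 617. -316.] [86. 58.] 5.2
1.0
```

View pics/b.png

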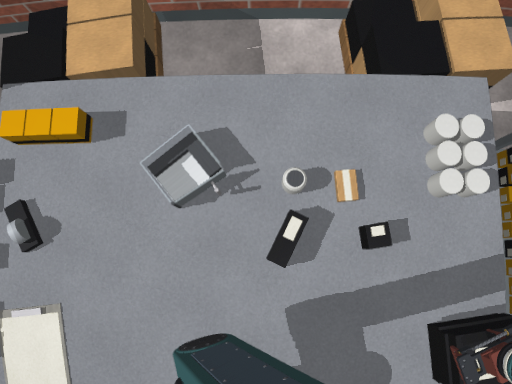

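View pics/a.png

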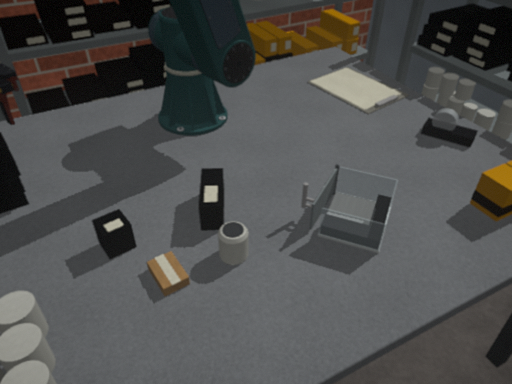

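The top view shows the bay at about (182,167) with its doorway toward the lower right. The handle is at about (217,188) and the door is almost closed. The carton is at (287,238), the canister at (293,180), the flat carton at (346,185) and the short carton at (376,235). The scene view agrees. Next I'll take close wrist views for precision.

```bash
cat >> h.py <<'E'
from scipy.spatial.transform import Rotation as Rot
def quat(p):
    "tool down, closing line at world yaw p"
    y=np.array([np.cos(p),np.sin(p),0]);z=np.array([0,0,-1.]);x=np.cross(y,z)
    return Rot.from_matrix(np.c_[x,y,z]).as_quat().tolist()
def best(pos,p):
    "quat among p,p+pi with joint 6 nearest mid-range"
    o=[]
    for k in(p,p+np.pi):
        j=inverse_kinematics(list(pos),quat(k))
        if j is not None:o.append((abs(j[5]),k,j))
    return min(o,key=lambda a:a[0]) if o else None
E
python3 - <<'E'
from h import *
import pickle
o={}
for nm,pos,p in[("carton",[.44,-.14,.33],np.radians(63)),("bay",[.60,.10,.36],np.radians(39))]:
    b=best(pos,p);print(nm,b[1],np.round(b[2],2))
    move_ptp(pos,quat(b[1]))
    sleep(.3);c=capture("wrist");o[nm]=c
    print("cam",-np.array(c["R"]).T@c["t"],np.array(c["R"])[2])
    cv2.imwrite(f"pics/w_{nm}.png",c["image"])
    P=pts(c)
    if nm=="carton":
        T=P[(abs(P[:,2]-.08)<.006)&(np.hypot(P[:,0]-.465,P[:,1]+.14)<.1)]
        r=cv2.minAreaRect((T[:,:2]*1000).astype(np.float32));print(r,np.median(T[:,2]))
    else:
        for s in silhouettes("wrist","side_stop")[:1]+silhouettes("wrist","back_stop")[:1]:
            T=pts(c,s["region"]);T=T[abs(T[:,2]-.034)<.006]
            print(s["conf"],len(T),len(T)and cv2.minAreaRect((T[:,:2]*1000).astype(np.float32)))
        T=P[(P[:,2]>.097)&(P[:,2]<.115)&(np.hypot(P[:,0]-.6,P[:,1]-.08)<.12)]
        print("handle",len(T),np.round(T.mean(0),4),np.round(np.ptp(T,axis=0),3))
pickle.dump(o,open("w.pkl","wb"));print(current_clock())
E
python3 -c "
import cv2,numpy as np
cv2.imwrite('pics/w2.png',cv2.resize(np.hstack([cv2.imread('pics/w_carton.png'),cv2.imread('pics/w_bay.png')]),(800,300)))"
```

```text
carton 1.0995574287564276 [-0.46  0.07  1.63 -0.    1.45 -1.56]
cam [ 0.36534134 -0.10108477  0.49182691] [ 0.26585216 -0.13523086 -0.95448166]
((463.37249755859375, -136.39138793945312), (56.215423583984375, 148.54762268066406), 63.88042068481445) 0.07977880865794001
bay 0.6806784082777885 [ 0.05  0.28  1.29 -0.    1.57 -0.63]
cam [0.54683622 0.16512848 0.52212472] [ 0.18774651 -0.2321179  -0.95439642]
0.83 2729 ((709.66552734375, 112.06431579589844), (137.96707153320312, 45.25149154663086), 38.744606018066406)
0.71 2140 ((698.317138671875, 210.16140747070312), (35.60508728027344, 122.55691528320312), 38.619144439697266)
handle 74 [0.5927 0.0554 0.1038] [0.011 0.011 0.009]
4.7
```

View pics/w2.png

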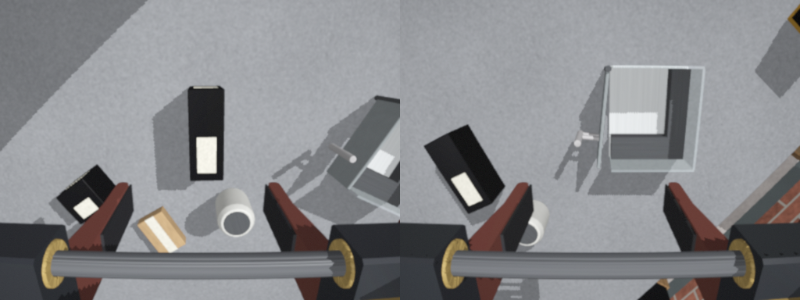

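Bay: origin about (0.671, 0.160), yaw 0.675; both stops agree to 0.4 mm. The handle's distance from the hinge measures 125 mm against the expected 126, so the door is at about 0.083 rad. Next I open the door.

```bash
cat >> h.py <<'E'
B=np.array([.671,.160]);YAW=.675
def rot(a):return np.array([[np.cos(a),-np.sin(a)],[np.sin(a),np.cos(a)]])
def bay(x,y):return B+rot(YAW)@[x,y]
HG=bay(-.079,.083)
def handle(a):return HG+rot(YAW-a)@[-.038,-.120]
E
python3 - <<'E'
from h import *
a0=.083;A=np.linspace(a0,1.6,11)
print(handle(a0))
ok=None
for off in(np.pi/2,-np.pi/2):
    J=[inverse_kinematics([*handle(a),.072],quat(YAW-a+off)) for a in A]
    print(off,[None if j is None else round(j[5],2) for j in J])
    if all(j is not None for j in J):
        m=max(abs(j[5]) for j in J)
        if ok is None or m<ok[0]:ok=(m,off)
off=ok[1];print(ok)
q=quat(YAW-a0+off);h=np.array([.5927,.0554])
move_ptp([*h,.2],q);move_gripper(.05)
print(servo_line([*h,.072],q,rate=.1,contact_N=8))
move_gripper(0.0);print("gap",current_finger_gap(),current_position(),current_grip_force())
d=h-handle(a0)
for a in A[1:]:
    servo_line([*(handle(a)+d),.072],quat(YAW-a+off),rate=.12)
    print(round(a,2),np.round(current_force(),1),round(current_finger_gap(),4))
move_gripper(.05)
p=current_position();servo_line([p[0],p[1],.25],rate=.2)
c=capture("top");cv2.imwrite("pics/d.png",c["image"][100:320,100:420]);print(current_clock())
for s in silhouettes("top","door")[:1]:
    P=pts(c,s["region"]);T=P[(P[:,2]>.082)&(P[:,2]<.097)]
    print(cv2.minAreaRect((T[:,:2]*1000).astype(np.float32)))
E
```

```text
[0.59288689 0.05464781]
1.5707963267948966 [np.float64(-2.19), np.float64(-2.04), np.float64(-1.89), np.float64(-1.74), np.float64(-1.58), np.float64(-1.42), np.float64(-1.24), np.float64(-1.07), np.float64(-0.88), np.float64(-0.69), np.float64(-0.5)]
-1.5707963267948966 [np.float64(0.95), np.float64(1.1), np.float64(1.25), np.float64(1.4), np.float64(1.56), np.float64(1.73), np.float64(1.9), np.float64(2.08), np.float64(2.26), np.float64(2.45), np.float64(2.64)]
(np.float64(2.186863984735936), 1.5707963267948966)
False
gap 0.011391530780725741 [0.59475724 0.05225257 0.07217219] 30.003954470157623
0.23 [  2.3 -13.5  -1.6] 0.0116
0.39 [ -0.3 -11.5  -0.6] 0.0115
0.54 [ -1.4 -11.3   1.6] 0.0114
0.69 [-2.  -9.7  1.9] 0.0114
0.84 [-2.9 -6.6  2.6] 0.0114
0.99 [-3.  -5.3  2.6] 0.0114
1.14 [-3.7 -3.3  3.8] 0.0114
1.3 [-1.8 -3.   2.7] 0.0113
1.45 [-0.3 -0.3  0.2] 0.0113
1.6 [ 2.3 -0.1 -2.7] 0.0114
13.8917
((480.748291015625, 133.30686950683594), (156.3529815673828, 36.965049743652344), 33.84904479980469)
```

View pics/d.png

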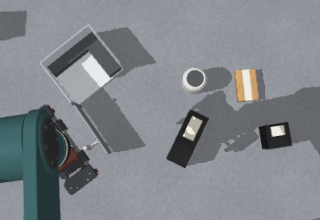

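The door now stands square to the doorway, along the line from about (75,105) to (110,152) in the crop, and the bystanders haven't moved. Next I pick up the carton.

Run:
```python
from h import *
cy=np.radians(-26.1);g=np.array([.4645,-.138])+.015*np.array([np.cos(cy),np.sin(cy)])
pp=cy+np.pi/2;pl=YAW+np.pi/2
for k in(0,-np.pi):
    print(k,[None if (j:=inverse_kinematics([*x,z],quat(p+k))) is None else np.round(j,2) for x,z,p in[(g,.04,pp),(bay(-.16,0),.16,pl),(bay(-.025,0),.05,pl)]])
q=quat(pp)
move_ptp([*g,.2],q);move_gripper(.088)
print(servo_line([*g,.037],q,rate=.12,contact_N=8))
move_gripper(0.0);print(current_finger_gap(),current_position(),current_grip_force())
print(np.round(current_force(),1))
servo_line([*g,.16],q,rate=.12)
print(np.round(current_force(),1),current_finger_gap())
s=bay(-.165,-.002)
move_ptp([*s,.16],quat(pl))
print(current_position(),current_finger_gap())
sleep(.2);c=capture("top");cv2.imwrite("pics/e.png",c["image"][100:320,100:420])
c=capture("scene");cv2.imwrite("pics/f.png",c["image"]);print(current_clock())
```

```text
0 [array([-0.43,  0.47,  1.91, -0.  ,  0.76, -1.55]), array([-0.02,  0.35,  1.69, -0.  ,  1.09, -2.26]), array([ 0.11,  0.63,  1.51, -0.  ,  1.  , -2.13])]
-3.141592653589793 [array([-0.43,  0.47,  1.91, -0.  ,  0.76,  1.59]), array([-0.02,  0.35,  1.69, -0.  ,  1.09,  0.88]), array([ 0.11,  0.63,  1.51, -0.  ,  1.  ,  1.01])]
False
0.05582077718947779 [ 0.47804629 -0.14468971  0.03713157] 30.000047385692596
[-0.5 -0.1  2. ]
[ 0.1 -0.6 -3.1] 0.05561805607532459
[0.54288131 0.0548092  0.15938148] 0.05574831373439174
20.225
```

View pics/f.png

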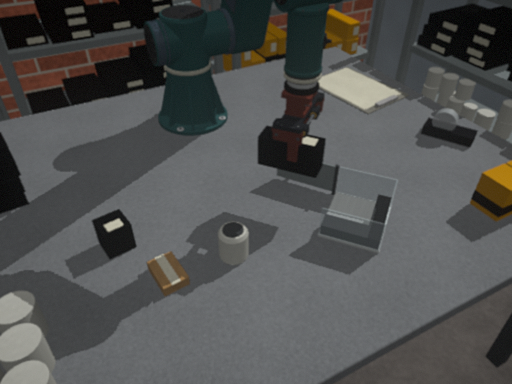

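```bash
cat >> h.py <<'E'
def inb(v):return rot(-YAW)@np.array(v[:2])
def st(t=""):
    p=current_position();f=current_force()
    print(t,"bay TCP",np.round(inb(np.array(p[:2])-B)*1000,1),"z",round(p[2]*1000,1),"F bay",np.round(inb(f),1),round(f[2],1),"T",np.round(current_torque(),2),"gap",round(current_finger_gap(),4),"t",current_clock())
E
python3 - <<'E'
from h import *
q=quat(YAW+np.pi/2)
st("pre")
print(servo_line([*bay(-.165,-.002),.050],q,rate=.12,contact_N=6));st("down")
print(servo_line([*bay(-.035,-.002),.050],q,rate=.1,contact_N=6));st("in")
p=current_position()
print(servo_line([p[0],p[1],.040],q,rate=.02,contact_N=3));st("low")
p=current_position();b=inb(np.array(p[:2])-B)
print(servo_line([*bay(b[0],-.022),p[2]],q,rate=.03,contact_N=5));st("side")
c=capture("wrist");cv2.imwrite("pics/g.png",c["image"])
c=capture("top");cv2.imwrite("pics/g2.png",c["image"][100:320,100:420])
E
```

```text
pre bay TCP [-165.8   -2.8] z 160.0 F bay [-1.3  0.8] -3.0 T [ 0.06 -0.14  0.06] gap 0.0559 t 20.225
False
down bay TCP [-164.5   -2.4] z 50.6 F bay [ 0.6 -0.3] -2.6 T [ 0.14 -0.09 -0.  ] gap 0.056 t 21.2917
False
in bay TCP [-35.8  -1.9] z 49.9 F bay [-0.8  0.1] -3.4 T [ 0.15 -0.15  0.01] gap 0.056 t 22.7417
True
low bay TCP [-35.6  -2.1] z 43.1 F bay [-0.3  0.6] 4.7 T [ 0.16 -0.05  0.01] gap 0.0558 t 23.15
True
side bay TCP [-35.7  -2.2] z 43.1 F bay [-0.5  0.6] 4.7 T [ 0.08 -0.2   0.11] gap 0.056 t 23.3833
```

View pics/g.png

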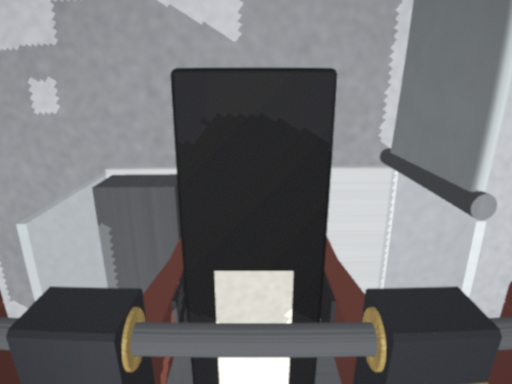

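The carton is in the bay and on the plate (contact at z = 43.1 mm, as predicted), straight alongside the side stop. The side move stopped on plate drag alone, so I'll unload it slightly and press.

Run:
```python
from h import *
q=quat(YAW+np.pi/2);Z=.0437
servo_line([*bay(-.0357,-.0021),Z],q,rate=.02);sleep(.2);st("up")
print(servo_line([*bay(-.0357,-.024),Z],q,rate=.03,contact_N=8));st("side")
b=inb(np.array(current_position()[:2])-B)
print(servo_line([*bay(-.010,b[1]),Z],q,rate=.03,contact_N=12));sleep(.3);st("back")
c=capture("top");cv2.imwrite("pics/h.png",c["image"][100:320,100:420])
```

```text
up bay TCP [-36.1  -1.8] z 43.2 F bay [-0.   0.8] -2.6 T [ 0.12 -0.14  0.08] gap 0.0559 t 23.9333
True
side bay TCP [-36.2 -14.8] z 43.1 F bay [-0.   1.4] 2.2 T [ 0.42 -0.08  0.06] gap 0.0559 t 24.45
True
back bay TCP [-36.  -14.7] z 43.2 F bay [-1.2 -0.8] 6.0 T [ 0.09 -0.46 -0.02] gap 0.0562 t 25.0583
```

Run:
```python
from h import *
q=quat(YAW+np.pi/2);Z=.0447
servo_line([*bay(-.036,-.0135),Z],q,rate=.02);sleep(.2);st("up")
for x in(-.032,-.029,-.027,-.025,-.023,-.021,-.019,-.017):
    r=servo_line([*bay(x,-.0135),Z],q,rate=.03);sleep(.15);st(str(x))
    if inb(current_force())[0]<-9:break
```

```text
up bay TCP [-36.4 -13.2] z 44.2 F bay [0.1 0.7] -2.0 T [ 0.1  -0.15  0.08] gap 0.0556 t 25.575
-0.032 bay TCP [-32.  -13.5] z 44.7 F bay [0.2 0.2] -2.5 T [ 0.14 -0.15 -0.06] gap 0.0561 t 26.0083
-0.029 bay TCP [-29.1 -13.5] z 44.7 F bay [-0.8 -0. ] -2.8 T [ 0.1  -0.15  0.02] gap 0.0554 t 26.4083
-0.027 bay TCP [-27.  -13.5] z 44.7 F bay [0.2 0.1] -3.0 T [ 0.16 -0.14  0.03] gap 0.0561 t 26.8083
-0.025 bay TCP [-25.1 -13.4] z 44.6 F bay [-1.   0.3] -3.4 T [0.09 0.01 0.04] gap 0.0558 t 27.2083
-0.023 bay TCP [-25.  -13.4] z 44.5 F bay [-6.7 -1.3] -0.2 T [-0.57  0.58  0.1 ] gap 0.0558 t 27.6083
-0.021 bay TCP [-24.9 -13.3] z 44.3 F bay [-10.4  -1. ] 3.1 T [-1.06  1.12  0.12] gap 0.0562 t 28.0083
```

Run:
```python
from h import *
q=quat(YAW+np.pi/2);Z=.0440
servo_line([*bay(-.0265,-.0135),Z],q,rate=.02);st("back off")
for y in(-.016,-.018,-.0195):
    servo_line([*bay(-.0265,y),Z],q,rate=.02);sleep(.15);st("y%g"%y)
for x in(-.023,-.020):
    servo_line([*bay(x,-.0195),Z],q,rate=.02);sleep(.2);st("x%g"%x)
sleep(1);st("hold")
c=capture("top")
for s in silhouettes("top","carton")[:2]:
    P=pts(c,s["region"]);T=P[(P[:,2]>.08)&(P[:,2]<.095)];print(s["conf"],s["xy"],cv2.minAreaRect((T[:,:2]*1000).astype(np.float32)) if len(T)>5 else 0)
c=capture("wrist");P=pts(c);T=P[(P[:,2]>.081)&(P[:,2]<.093)]
b=(T[:,:2]-B)@rot(YAW);k=(b[:,0]>-.16)&(b[:,0]<.06)&(abs(b[:,1]+.015)<.045);T=T[k]
print("wrist",cv2.minAreaRect((T[:,:2]*1000).astype(np.float32)),len(T),np.percentile(b[k],[1,99],axis=0))
A=np.c_[T[:,:2]-T[:,:2].mean(0),np.ones(len(T))];print("plane",np.linalg.lstsq(A,T[:,2],rcond=None)[0])
im=capture("scene")["image"][120:300,230:450];w=c["image"]
cv2.imwrite("pics/i.png",cv2.resize(np.hstack([cv2.resize(im,(469,384)),w]),(800,313)))
```

```text
back off bay TCP [-25.9 -13.7] z 44.2 F bay [0.1 0.2] -2.4 T [ 0.11 -0.15  0.02] gap 0.0558 t 28.4333
y-0.016 bay TCP [-26.1 -15.1] z 44.1 F bay [0.6 4.9] -0.9 T [1.1  0.22 0.33] gap 0.056 t 28.8583
y-0.018 bay TCP [-26.2 -15.2] z 44.1 F bay [0.8 9.5] 2.0 T [1.93 0.6  0.6 ] gap 0.0563 t 29.2583
y-0.0195 bay TCP [-26.2 -15.3] z 44.2 F bay [ 1.8 14.2] 3.6 T [2.54 0.99 0.66] gap 0.056 t 29.6583
x-0.023 bay TCP [-25.3 -15.2] z 43.5 F bay [-4.2 12.9] 3.5 T [1.64 1.59 0.49] gap 0.0558 t 30.1833
x-0.02 bay TCP [-25.  -15.2] z 43.7 F bay [-10.9  12.1] 10.7 T [0.6  2.48 0.32] gap 0.0557 t 30.6833
hold bay TCP [-25.  -15.2] z 43.6 F bay [-12.2  11.4] 10.4 T [0.59 2.39 0.33] gap 0.0558 t 31.6833
0.62 [201.6, 185.5] ((622.2257080078125, 98.80687713623047), (76.15512084960938, 54.088226318359375), 39.358558654785156)
wrist ((642.9513549804688, 120.53773498535156), (134.9532470703125, 79.84066772460938), 38.14821243286133) 43012 [[-0.11259846 -0.04201354]
 [ 0.01729071  0.01520422]]
plane [-0.00977454  0.00239254  0.08693363]
```

View pics/i.png

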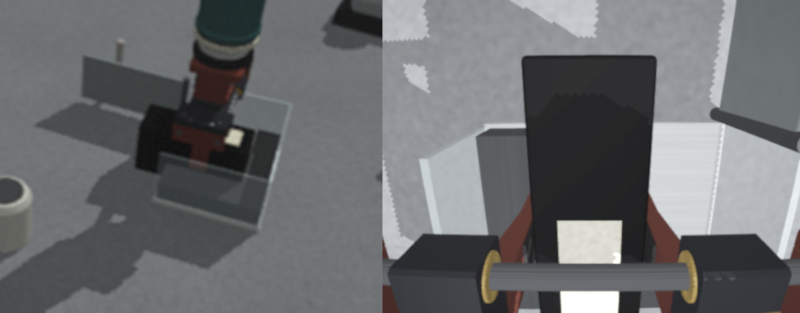

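The pictures show the carton flush along both stops with the door open. Plate drag could be taking up much of the x push, so I'll unload z and press harder on the back stop.

Run:
```python
from h import *
q=quat(YAW+np.pi/2)
for x,z in((-.020,.0452),(-.0175,.0456),(-.0155,.0458)):
    servo_line([*bay(x,-.0195),z],q,rate=.02);sleep(.4);st("x%g z%g"%(x,z))
sleep(1);st("hold")
R=Rot.from_quat(current_orientation()).as_matrix();print("tool yaw err",np.arctan2(R[1,1],R[0,1])-YAW-np.pi/2,"tilt",R[:,2])
c=capture("wrist");P=pts(c);b=np.c_[(P[:,:2]-B)@rot(YAW),P[:,2]]
k=(b[:,0]>-.125)&(b[:,0]<-.075)&(abs(b[:,1]+.015)<.045)&(b[:,2]>.075)&(b[:,2]<.095);b=b[k]
print("near end",b[:,0].min(),np.percentile(b[:,2],[5,50,95]))
A=np.c_[b[:,:2],np.ones(len(b))];print("slopes",np.linalg.lstsq(A,b[:,2],rcond=None)[0])
xs=np.arange(-.11,-.076,.004);E=np.array([[x,*np.percentile(b[abs(b[:,0]-x)<.002,1],[.5,99.5])] for x in xs])
print("edge slopes",np.polyfit(E[:,0],E[:,1],1),np.polyfit(E[:,0],E[:,2],1))
```

```text
x-0.02 z0.0452 bay TCP [-24.9 -15.2] z 43.8 F bay [-8.4 10.2] 3.7 T [0.73 2.1  0.46] gap 0.056 t 32.5333
x-0.0175 z0.0456 bay TCP [-24.8 -15.2] z 44.0 F bay [-14.9   8.4] 7.1 T [0.02 2.67 0.49] gap 0.0559 t 33.2083
x-0.0155 z0.0458 bay TCP [-24.7 -15.2] z 44.2 F bay [-20.2   9.1] 11.6 T [-0.63  3.3   0.53] gap 0.0561 t 33.8583
hold bay TCP [-24.7 -15.2] z 44.2 F bay [-19.8   8.8] 10.1 T [-0.63  3.27  0.44] gap 0.0557 t 34.8583
tool yaw err 0.0015504269972830276 tilt [-0.01861448 -0.00452664 -0.99981649]
near end -0.11321151430022415 [0.08712996 0.08829833 0.08942056]
slopes [-0.01282532  0.00947032  0.0872007 ]
edge slopes [-0.002731   -0.04136401] [0.00922164 0.0145866 ]
```

Run:
```python
from h import *
q=quat(YAW+np.pi/2)
for x,y in((-.0155,-.0225),(-.0145,-.0235)):
    servo_line([*bay(x,y),.0458],q,rate=.02);sleep(.5);st("x%g y%g"%(x,y))
sleep(1);st("hold")
print(Rot.from_quat(current_orientation()).as_matrix()[:,2],current_qvel().max() if hasattr(current_qvel(),'max') else max(current_qvel()))
c=capture("top")
for n in("short_carton","canister","flat_carton","door"):
    for s in silhouettes("top",n)[:1]:
        P=pts(c,s["region"]);print(n,np.round(np.median(P,axis=0),3))
```

```text
x-0.0155 y-0.0225 bay TCP [-24.7 -15.3] z 44.3 F bay [-20.2  17. ] 14.2 T [0.32 3.88 0.51] gap 0.056 t 35.7083
x-0.0145 y-0.0235 bay TCP [-24.7 -15.3] z 44.3 F bay [-21.1  19.6] 17.9 T [0.46 4.22 0.61] gap 0.0558 t 36.4583
hold bay TCP [-24.7 -15.3] z 44.3 F bay [-22.2  19.7] 18.0 T [0.58 4.16 0.58] gap 0.0556 t 37.4583
[-0.02395575 -0.00159703 -0.99971174] 0.0005378657212692032
short_carton [ 0.469 -0.379  0.075]
canister [ 0.624 -0.16   0.078]
flat_carton [ 0.617 -0.314  0.025]
door [0.457 0.112 0.067]
```

Run:
```python
from h import *
q=quat(YAW+np.pi/2)
for x,y,z in((-.0145,-.0235,.0485),(-.0125,-.0235,.0490)):
    servo_line([*bay(x,y),z],q,rate=.02);sleep(.5);st("x%g z%g"%(x,z))
sleep(1);st("hold");print(Rot.from_quat(current_orientation()).as_matrix()[:,2])
```

```text
x-0.0145 z0.0485 bay TCP [-24.3 -15.4] z 45.0 F bay [-15.2  15.7] 3.2 T [0.6  3.87 0.35] gap 0.056 t 38.4917
x-0.0125 z0.049 bay TCP [-24.2 -15.4] z 45.2 F bay [-21.   15.7] 4.4 T [0.22 4.22 0.39] gap 0.056 t 39.2417
hold bay TCP [-24.2 -15.4] z 45.2 F bay [-21.1  15.4] 4.2 T [0.22 4.17 0.34] gap 0.0556 t 40.2417
[-0.0269514  -0.00273819 -0.99963299]
```

```bash
python3 -c "
from bench import *
print(close_job())"
```

```text
the job is handed in; nothing more can be done
None
```

I handed the job in at about 40 s; no verdict came back. At hand-in the door was open to about 1.6 rad, the carton was held pressed square against both stops (wrist force about 21 N toward the back stop and 15 N toward the side stop, both including some friction), and the other stock had not moved.

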